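# Sort the breakfast leftovers into the caddy and the utensil tray

### The job

Tidy the four loose things that lie between the two wooden organisers into them: stand the pepper mill upright in the larger bay of the caddy and the small dropper bottle upright in its smaller bay; lay the bottle opener flat in the middle of the wider lane of the utensil tray, along it, and the teaspoon likewise, bowl upwards as it lies now, in the narrower lane. Set them down rather than dropping them, and leave the espresso cup and the kitchen timer where they are.

Things in the scene. Friction and masses are not known exactly. Their poses are not given: they have to be found in the camera images.
- pepper_mill: Brown wooden pepper mill, the tallest loose thing: 150 mm high, 0.18 kg, stands upright and is loose. Round; it tapers from 58 mm diameter near the foot to 47 mm at 106 mm height (about 51 mm at 75 mm); above that a round head 50 mm in diameter, fixed, to 139 mm, and a small metal button. Origin: centre of its underside; z up.
- dropper_bottle: Small brown glass bottle with a black dropper cap, upright and loose, 0.07 kg: 102 mm high, glass body 32 mm in diameter and cylindrical up to 56 mm height, then shoulder and neck; dropper 13 mm thick from 76 mm up. Origin: centre of its underside; z up.
- bottle_opener: Bottle opener lying flat and loose, 174 mm long (along its x), 0.08 kg. Rounded handle at -x, 25 mm wide at the end, about 21 mm wide and up to 17 mm high at the balance point (x = -20 mm: grip there, across); flat metal head at +x, 41 mm wide, 5 mm thick. It rests on its handle with the head end raised about 9 degrees (head tip some 14 mm up). Origin: under the middle of its length; z up.
- teaspoon: Metal teaspoon lying between the organisers (the other one, by the cups at the far left, is scenery), flat, bowl up, loose, 139 mm long (its x), 30 mm wide at the bowl (+x end), 10 mm high, 0.02 kg. Handle at -x; at x = -30 mm fingers take hold of it as about 20 mm wide, solid from the table up to about 6 mm. Origin: under the middle of its length; z up.
- caddy: Light wooden caddy, fixed to the worktop, outside 148 mm (its x) by 90 mm (its y), 34 mm high; walls 6 mm, floor 5 mm thick. Two bays side by side along x, told apart by size: the larger is 78 by 78 mm inside with its centre at x = +29 mm, y = 0; the smaller is 52 mm (x) by 78 mm (y), centre at x = -42 mm, y = 0. Origin: centre of its underside; it may be turned any way.
- utensil_tray: Low light wooden tray, fixed to the worktop, outside 212 mm (its x) by 164 mm (its y); floor 5 mm thick, rims and dividing rib 6 mm wide with tops 14 mm above the worktop. Two lanes run along x, each 200 mm long inside: the wider, 84 mm, is centred on y = +34 mm; the narrower, 62 mm, on y = -45 mm. Origin: centre of its underside.
- espresso_cup: White espresso cup, 64 mm in diameter, 87 mm with its handle, 50 mm high, loose at the left of the work (the nearer of two alike; the other is only scenery): to be left alone. Origin: centre of its underside.
- kitchen_timer: Red and white round kitchen timer, 63 mm in diameter, 49 mm high, loose at the far right: to be left alone. Origin: centre of its underside.
There are look-alikes about, which are no part of the job. What is shaped like the dropper_bottle but orange or purple is not meant.

How it is judged:
By the outcome, as a careful person would: the job done as asked, in the order asked, and still so for the second after the job is handed in, with the robot touching nothing.
It also fails if it takes over 115 s, if anything falls off the work surface, if the arm or the gripper's body presses on something with over 40 N, if the wrist force passes 120 N, or if a joint passes its speed limit or range.

### The arm

A 6-joint arm with a two-finger parallel gripper is mounted at the origin on the work surface; the furniture and walls round the work are solid. World frame = base frame: x ahead of the robot, y to its left, z up, the work surface at z = 0. Lengths are in m, angles in rad, forces in N, time in s.
With the tool pointing down it reaches from about 0.4 to 0.925 m from the base axis. Payload 12.5 kg.
Tool frame: the origin (TCP) lies midway between the tips of the shut fingers; the grasp point (between the pads) lies bot.grip_depth behind it (bot.grip_depth is the distance from the TCP to the grasp point, in m); z points along the fingers, y is the line along which they close (so a half turn about z gives the same grasp; the last joint's range is limited). The gripper opens to 95 mm and grips with 3 to 60 N. Pads are 20 mm wide; open, the fingers measure 119 mm over their backs; the gripper's body (75 mm by 180 mm) begins 59 mm behind the grasp point.
Start: joints at [-1.454, 0.491, 1.559, -0, 1.092, -0.106], TCP at [0.138, -0.61, 0.215] pointing down, gripper open.
Joint ranges: [-3.1, 3.1], [-0.84, 2.19], [0.05, 2.79], [-1.13, 4.28], [0.06, 2.93], [-2.69, 2.69]. Speed limits (rad/s): [2.22, 2.22, 2.79, 3.14, 3.14, 3.14].

### API

Orientations are given as a 3x3 rotation matrix whose columns are the frame's x, y, z axes.
In Python, from cell import bot, imaging gives the robot as it stands.
- The arm moves only by the tool carry_out, never from a script. Its argument "steps" is a list of rows, each an object with "delta_pos": the shift along the tool's x, y, z in units of 20 cm (1.0 is 20 cm), a list of three; "rot": the turn, a rotation vector about the tool's x, y, z in units of 45 degrees (1.0 is 45 degrees), a list of three; "grip": the opening, from -1 (shut) to 1 (fully open). In form: [{"delta_pos": [x, y, z], "rot": [ax, ay, az], "grip": grip}, ...]. A call has 1 to 12 rows; each row is the pose to reach, as a shift and turn from the pose commanded when the call began, along the tool's axes at that moment; what a row does not reach only later rows make up. A row lasts 1/8 s, in which the tool goes at most 62.5 mm and 10.7 degrees, less where a joint would pass 70% of its speed; a pose out of reach is approached as far as the arm can. A call with a number of a shift or a turn outside -1 to 1 is refused whole. A call with a gripper value outside its range is refused whole. The fingers move at their own pace and stop on an object; "squeeze" is the grip in N (left out, the last holds). Time passes only in rows, so rows that repeat a pose let the fingers close. It gives the time, the measured TCP pose, the force, the opening and the grip force at its end, in the units of the state.
- bot.sense(): the state, without advancing time (a new reading comes with each control period).
- imaging.grab_frame(name): name is "scene" or "side" or "wrist"; returns (picture, depth): 400x640x3 uint8, blue, green, red; 400x640 float32, m along the optical axis (not along the pixel's ray), 0 where there is no reading.
- imaging.camera_model(name): a dict with "mtx" (3x3 intrinsics, pixels), "R" (3x3) and "t" (3): a world point X has camera coordinates R X + t. Camera axes: x right, y down, z forward; pixel columns grow to the right and rows downward; lengths in m; the calibration is good to about 2 mm. A picture is of the moment at which its call begins: read the wrist's pose just before it. camera_model takes no time and is no camera call; for the wrist camera it gives the pose at the moment of the call.
- bot.hand_in(): hands the job in; it is judged then, once.
The state is a dict: "time_s": time; "qpos": joint angles; "joint_vel": joint speeds; "joint_torque": joint torques, N m; "tool_pos": TCP position; "eef_rot": TCP orientation; "contact_force": force on the tool from outside, world axes, zero at the start; "wrist_torque": the same for the moment, N m; "grip_width": finger opening in m; "gripper_force": force on a finger pad.
Only numpy, scipy, OpenCV 4.12 (cv2) and the standard library are available. Lean on these libraries where they do the work, as an engineer would, in place of code of your own. Each camera call takes 0.05 s, during which the arm holds its last target. There are 200 camera calls.

## Working session

There is one attempt and no reset: what is moved stays moved. The work goes in short steps, Python scripts to look and compute and a tool call to move; the robot and the scene stay as the last step left them, time stands still between calls to the robot, and variables do not carry over. Pictures are saved under pics/ and viewed, at most 14 in all, crops included, and the job is handed in when it is done.

Besides the shell and the picture viewer there is one more tool, called after "Request:" as name([rows], argument=value, ...), one row to a line, values as JSON. carry_out: Moves the arm, as the interface text tells. Its arguments: {"type":"object","properties":{"steps":{"type":"array"},"squeeze":{"type":"number"}},"required":["steps"]}

```bash
ls; mkdir -p pics; python3 - <<'E'
from cell import bot, imaging
import cv2,numpy as np
print(bot.sense(),bot.grip_depth)
for n in("scene","side"):
    p,d=imaging.grab_frame(n); cv2.imwrite(f"pics/{n}0.png",p); np.savez(f"{n}0.npz",p=p,d=d)
    m=imaging.camera_model(n); print(n,m, -m["R"].T@m["t"])
E
```

```text
pics
{'time_s': 0.0, 'qpos': array([-1.45361796e+00,  4.91564860e-01,  1.55945209e+00, -2.83595342e-05,
        1.09167906e+00, -1.05607415e-01]), 'joint_vel': array([-1.68297058e-03, -1.66692798e-03, -1.51044565e-03, -5.67295260e-05,
       -7.99959299e-04, -1.01958943e-03]), 'joint_torque': array([ 1.46576011e-03, -6.12637711e+01, -2.58181089e+01,  6.93997764e-02,
        4.82356525e-02, -9.24599294e-05]), 'tool_pos': array([ 0.13807481, -0.60931109,  0.21405754]), 'eef_rot': array([[ 9.75282839e-01,  2.20960087e-01, -1.53987131e-04],
       [ 2.20960122e-01, -9.75282231e-01,  1.09284424e-03],
       [ 9.12940460e-05, -1.09985725e-03, -9.99999391e-01]]), 'contact_force': array([ 0.60146287, -0.33910793,  0.06844489]), 'wrist_torque': array([-0.02837405, -0.07796057,  0.05751509]), 'gripper_force': 0.0, 'grip_width': 0.09514241721617539} 0.0188
scene {'mtx': array([[408.75411041,   0.        , 321.82241388],
       [  0.        , 408.75411041, 202.53078094],
       [  0.        ,   0.        ,   1.        ]]), 'R': array([[-0.47473559, -0.87977564, -0.02491893],
       [-0.47362528,  0.27923176, -0.8352896 ],
       [ 0.7418256 , -0.38473946, -0.54924524]]), 't': array([0.26922452, 0.27999632, 0.92342438])} [-0.42459605  0.51395111  0.74777325]
side {'mtx': array([[442.31332717,   0.        , 322.76819656],
       [  0.        , 442.31332717, 201.99802481],
       [  0.        ,   0.        ,   1.        ]]), 'R': array([[ 0.99954673, -0.02497376, -0.0168122 ],
       [-0.02909634, -0.65799873, -0.7524567 ],
       [ 0.00772927,  0.7526048 , -0.65842712]]), 't': array([-0.53967769,  0.0716478 ,  1.77129138])} [ 0.52782697 -1.29941602  1.21110498]
```

View pics/scene0.png

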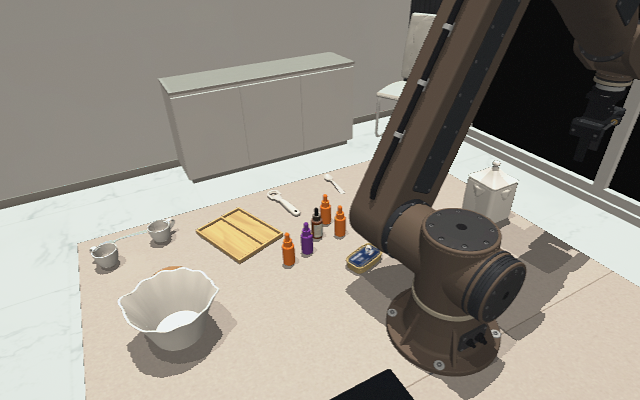

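View pics/side0.png

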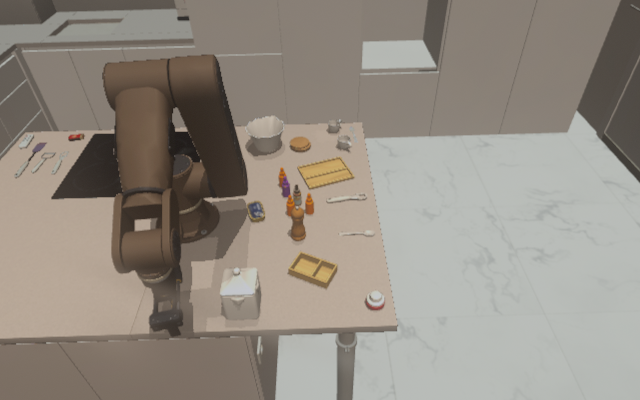

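The side view shows these pixels:
- Caddy about (313,270), tray (326,172), opener (347,198), spoon (356,233), mill (298,223) and timer (376,300).
- Dropper-bottle candidates are orange (282,177), (291,205), (310,203), purple (286,188), and brown with a black cap at (297,195). The brown one fits the description, and I'll confirm it in a crop.

Next I measure roughly and enlarge.

```bash
cat > h.py <<'E'
from cell import bot, imaging
import cv2,numpy as np
def cast(m,px,z=0.):
    px=np.atleast_2d(px).astype(float)
    r=np.c_[px,np.ones(len(px))]@np.linalg.inv(m["mtx"]).T@m["R"]
    c=-m["R"].T@m["t"]
    return c+r*((z-c[2])/r[:,2])[:,None]
def proj(m,X):
    q=np.atleast_2d(X)@m["R"].T+m["t"]; q=q@m["mtx"].T; return q[:,:2]/q[:,2:]
def delta(target,R=None):
    "tool-frame shift in units of 20cm, rotvec in 45deg, from measured pose"
    s=bot.sense(); E=s["eef_rot"]
    d=E.T@(np.array(target)-s["tool_pos"])/.2
    out=[d.round(3)]
    if R is not None: out.append((cv2.Rodrigues(E.T@R)[0].ravel()/(np.pi/4)).round(3))
    return out
def down(yaw):
    "tool down, tool y (closing line) at angle yaw in world"
    y=np.array([np.cos(yaw),np.sin(yaw),0]); z=np.array([0,0,-1.]); return np.c_[np.cross(y,z),y,z]
E
python3 - <<'E'
from h import *
m=imaging.camera_model("side")
for n,p in dict(mill=(298,238),dropper=(297,205),opener=(347,198),spoon=(356,233),caddy=(313,272),tray=(326,173),timer=(376,306),tin=(257,213)).items(): print(n,cast(m,p)[0].round(3))
w=imaging.camera_model("wrist"); print(w, "cam in tool", bot.sense()["eef_rot"].T@(-w["R"].T@w["t"]-bot.sense()["tool_pos"]), bot.sense()["eef_rot"].T@w["R"].T)
p=cv2.imread("pics/side0.png"); cv2.imwrite("pics/crop1.png",cv2.resize(p[155:295,240:400],None,fx=5,fy=4.2,interpolation=cv2.INTER_CUBIC)[:600])
E
```

```text
mill [ 0.443 -0.119  0.   ]
dropper [0.435 0.071 0.   ]
opener [0.644 0.106 0.   ]
spoon [ 0.665 -0.102  0.   ]
caddy [ 0.498 -0.288  0.   ]
tray [0.562 0.282 0.   ]
timer [ 0.703 -0.439  0.   ]
tin [0.274 0.029 0.   ]
{'mtx': array([[291.01218608,   0.        , 323.27508345],
       [  0.        , 291.01218608, 198.12055584],
       [  0.        ,   0.        ,   1.        ]]), 'R': array([[ 2.21209422e-01, -9.75225991e-01, -8.11281854e-04],
       [-9.39528373e-01, -2.13335042e-01,  2.67907813e-01],
       [-2.61443738e-01, -5.85015103e-02, -9.63444210e-01]]), 't': array([-0.62490619, -0.03103745,  0.3900466 ])} cam in tool [ 0.07472003  0.00024726 -0.16946395] [[ 2.68632961e-04 -9.63423501e-01 -2.67983369e-01]
 [ 9.99999952e-01  2.16931701e-04  2.22535637e-04]
 [-1.56261974e-04 -2.67983416e-01  9.63423512e-01]]
```

View pics/crop1.png

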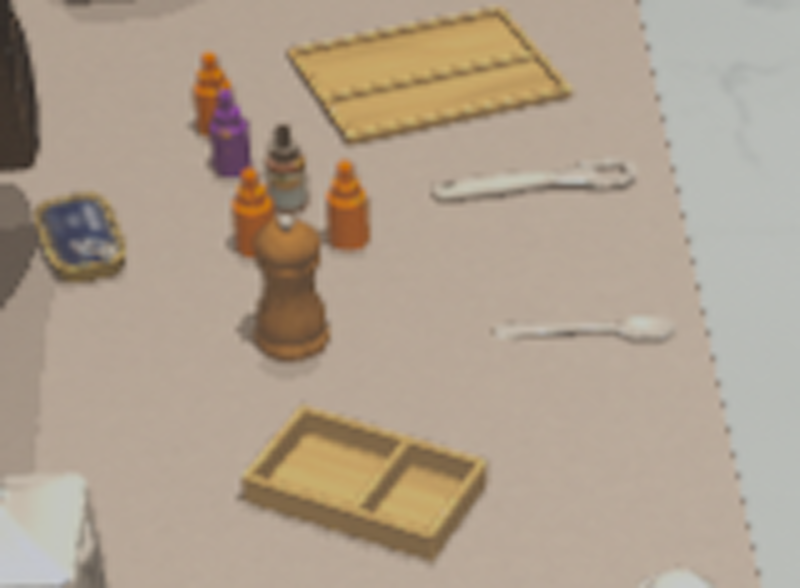

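The brown bottle with the black cap and label, at crop (285,170), is side-view pixel (297,195); it is the dropper bottle. I'll lift the arm and move it over the scene for a wrist view.

Request:
carry_out([
  {"delta_pos":[0,0,-0.3],"rot":[0,0,0],"grip":1},
  {"delta_pos":[0,0,-0.6],"rot":[0,0,0],"grip":1},
  {"delta_pos":[0.1,0,-0.9],"rot":[0,0,0],"grip":1},
  {"delta_pos":[0.4,-0.2,-0.9],"rot":[0,0,0.1],"grip":1},
  {"delta_pos":[0.65,-0.4,-0.9],"rot":[0,0,0.2],"grip":1},
  {"delta_pos":[0.9,-0.6,-0.9],"rot":[0,0,0.284],"grip":1},
])

```text
time_s: 0.85
tool_pos: [0.28, -0.4611, 0.3944]
eef_rot: [[1.0, -0.003, -0.0], [-0.003, -1.0, 0.0], [-0.0, -0.0, -1.0]]
contact_force: [1.0, 0.1, 0.1]
grip_width: 0.0953
gripper_force: 0.0
```

```bash
python3 - <<'E'
from h import *
print(bot.sense()["tool_pos"],bot.sense()["eef_rot"].round(3),bot.sense()["qpos"].round(2),delta([.6,0,.39],down(-np.pi/2)))
E
```

```text
[ 0.28001704 -0.46108679  0.39436478] [[ 1.    -0.003 -0.   ]
 [-0.003 -1.     0.   ]
 [-0.    -0.    -1.   ]] [-1.15  0.23  1.48  0.    1.43  0.43] [array([ 1.593, -2.31 ,  0.023]), array([-0.001,  0.   , -0.004])]
```

Request:
carry_out([
  {"delta_pos":[0.2,-0.23,0],"rot":[0,0,0],"grip":1},
  {"delta_pos":[0.4,-0.46,0],"rot":[0,0,0],"grip":1},
  {"delta_pos":[0.6,-0.69,0],"rot":[0,0,0],"grip":1},
  {"delta_pos":[0.8,-0.92,0],"rot":[0,0,0],"grip":1},
  {"delta_pos":[0.9,-1.0,0],"rot":[0,0,0],"grip":1},
])

```text
time_s: 1.48
tool_pos: [0.4605, -0.2603, 0.3946]
eef_rot: [[1.0, 0.002, -0.0], [0.002, -1.0, 0.0], [-0.0, -0.0, -1.0]]
contact_force: [0.1, 0.1, 0.3]
grip_width: 0.095
gripper_force: 0.0
```

Request:
carry_out([
  {"delta_pos":[0.15,-0.25,0],"rot":[0,0,0],"grip":1},
  {"delta_pos":[0.3,-0.5,0],"rot":[0,0,0],"grip":1},
  {"delta_pos":[0.5,-0.75,0],"rot":[0,0,0],"grip":1},
  {"delta_pos":[0.7,-1.0,0],"rot":[0,0,0],"grip":1},
  {"delta_pos":[0.7,-1.0,0],"rot":[0,0,0],"grip":1},
  {"delta_pos":[0.7,-1.0,0],"rot":[0,0,0],"grip":1},
])

```text
time_s: 2.22
tool_pos: [0.599, -0.0628, 0.3941]
eef_rot: [[1.0, 0.001, -0.001], [0.001, -1.0, -0.0], [-0.001, 0.0, -1.0]]
contact_force: [-0.6, -0.0, -0.8]
grip_width: 0.0951
gripper_force: 0.0
```

```bash
python3 - <<'E'
from h import *
import pickle
s=bot.sense(); print(s["tool_pos"],s["joint_vel"].round(3))
m=imaging.camera_model("wrist"); p,d=imaging.grab_frame("wrist")
pickle.dump((m,p,d),open("w1.pkl","wb")); cv2.imwrite("pics/w1.png",p)
E
```

```text
[ 0.59903137 -0.0628185   0.39413446] [-0.029 -0.017  0.008 -0.    -0.002 -0.003]
```

View pics/w1.png

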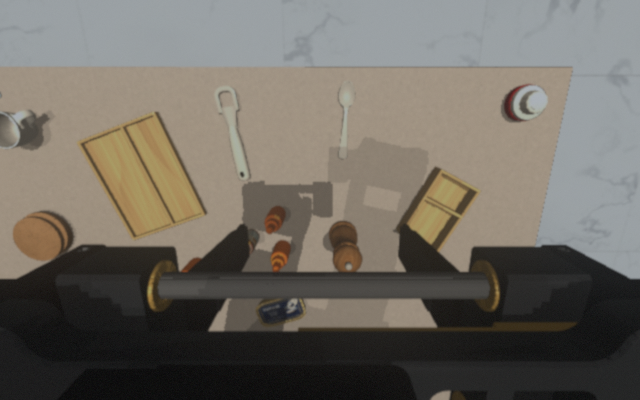

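The wrist view shows the tray corners near (80,145), (155,113), (205,213), (135,238), the opener from (228,95) to (243,175), and the spoon from (346,90) to (342,155). The caddy is partly hidden near (440,210), and the cup at (15,128) and timer at (527,102) are clear. The bottles are hidden by the gripper, so I'll back up for them.

Request:
carry_out([
  {"delta_pos":[-0.3,0,0],"rot":[0,0,0],"grip":1},
  {"delta_pos":[-0.6,0,0],"rot":[0,0,0],"grip":1},
  {"delta_pos":[-0.9,0,0],"rot":[0,0,0],"grip":1},
  {"delta_pos":[-0.9,0,0],"rot":[0,0,0],"grip":1},
  {"delta_pos":[-0.9,0,0],"rot":[0,0,0],"grip":1},
  {"delta_pos":[-0.9,0,0],"rot":[0,0,0],"grip":1},
])

```text
time_s: 3.02
tool_pos: [0.4199, -0.0633, 0.3944]
eef_rot: [[1.0, -0.001, -0.0], [-0.001, -1.0, 0.0], [-0.0, -0.0, -1.0]]
contact_force: [-0.2, 0.2, 0.1]
grip_width: 0.0948
gripper_force: 0.0
```

```bash
python3 - <<'E'
from h import *
import pickle
s=bot.sense(); print(s["tool_pos"],s["joint_vel"].round(3))
m=imaging.camera_model("wrist"); p,d=imaging.grab_frame("wrist")
pickle.dump((m,p,d),open("w2.pkl","wb")); cv2.imwrite("pics/w2.png",p)
E
```

```text
[ 0.41994347 -0.06329473  0.39441621] [ 0.007  0.008  0.001 -0.     0.001 -0.   ]
```

View pics/w2.png

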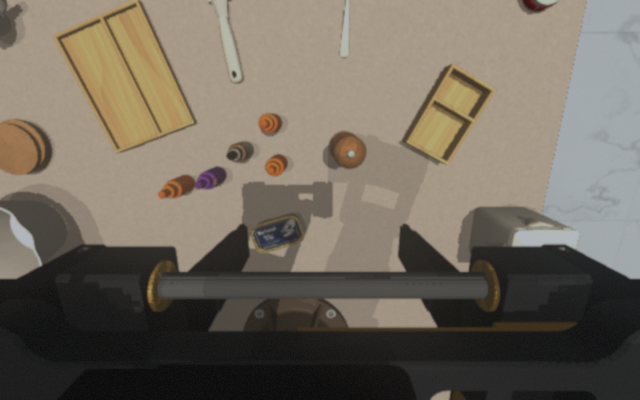

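In this view the dropper bottle's black cap is at (237,152). Orange ones are at (270,123), (277,165), (176,188), the purple at (210,178), the mill at (348,150) and the caddy at (450,115) with its larger bay toward the lower left. Next I measure.

```bash
cat > meas.py <<'E'
from h import *
import pickle
def world(m,d):
    v,u=np.indices(d.shape); 
    c=np.stack([u,v,np.ones_like(u)],-1)@np.linalg.inv(m["mtx"]).T*d[...,None]
    W=(c-m["t"])@m["R"]; W[d==0]=np.nan; return W
def load(f):
    m,p,d=pickle.load(open(f,"rb")); return m,p,d,world(m,d)
E
python3 - <<'E'
from meas import *
import warnings; warnings.filterwarnings("ignore")
m,p,d,W=load("w2.pkl")
hsv=cv2.cvtColor(p,cv2.COLOR_BGR2HSV)
for uv in [(120,70),(450,95),(435,130),(300,20),(237,152),(348,150)]: print(uv,hsv[uv[1],uv[0]],W[uv[1],uv[0]].round(4))
def rect(f,box,zt,hs=True):
    m,p,d,W=load(f); hsv=cv2.cvtColor(p,cv2.COLOR_BGR2HSV)
    M=np.zeros(d.shape,bool); x0,y0,x1,y1=box; M[y0:y1,x0:x1]=1
    M&=(abs(W[...,2]-zt)<.005)
    print(f,M.sum(),"z",np.nanmedian(W[M][:,2]))
    v,u=np.nonzero(M); P=cast(m,np.c_[u,v],zt)[:,:2]
    r=cv2.minAreaRect((P*1000).astype(np.float32)); print(" rect",np.round(r[0],1),np.round(r[1],1),round(r[2],2)); return P
for f,b in(("w1.pkl",(70,105,215,245)),("w2.pkl",(50,0,200,158))): rect(f,b,.014)
P=rect("w2.pkl",(395,55,500,170),.034)
# caddy rim points in its own frame -> divider
r=cv2.minAreaRect((P*1000).astype(np.float32)); 
box=cv2.boxPoints(r); e0=box[1]-box[0]; e1=box[2]-box[1]; a=e0 if np.hypot(*e0)>np.hypot(*e1) else e1; a=a/np.hypot(*a)
q=(P*1000-r[0])@a; n=(P*1000-r[0])@[-a[1],a[0]]; print("axis",a,np.histogram(q[abs(n)<25],np.arange(-80,81,5)))
# dropper, mill
def blob(box,z0,z1):
    x0,y0,x1,y1=box; w=W[y0:y1,x0:x1].reshape(-1,3); w=w[(w[:,2]>z0)&(w[:,2]<z1)]; 
    print(box,z0,z1,len(w),np.median(w,0).round(4),(w.min(0)).round(3),(w.max(0)).round(3))
blob((225,140,252,165),.08,.12);blob((225,140,252,165),.095,.12);blob((225,140,252,165),.01,.055)
blob((325,130,370,172),.141,.16);blob((325,130,370,172),.11,.139)
for b in((258,110,284,136),(262,152,290,178),(192,162,224,192)): blob(b,.03,.12)
E
```

```text
(120, 70) [ 23 105 179] [0.5755 0.2966 0.0056]
(450, 95) [ 25  99 177] [ 0.5334 -0.2948  0.0026]
(435, 130) [ 23 106 178] [ 0.4713 -0.2732  0.0042]
(300, 20) [ 16  47 168] [ 6.556e-01 -2.390e-02 -4.000e-04]
(237, 152) [ 19  48 111] [0.4389 0.0798 0.0766]
(348, 150) [ 14 105 141] [ 0.4488 -0.0997  0.1382]
w1.pkl 1837 z 0.012862385340243481
 rect [537.  340.4] [211.1 286.8] 19.59
w2.pkl 2322 z 0.012877219594403397
 rect [556.3 283.5] [211.7 165.2] 19.62
w2.pkl 1191 z 0.03311171127616822
 rect [ 495.7 -284.7] [ 90.8 147.4] 62.58
axis [ 0.88767874 -0.46046326] (array([ 0, 57, 37,  0,  0,  0,  0,  0,  0,  0,  0,  0,  0,  0,  0,  0,  0,
        8, 87, 19,  0,  0,  0,  0,  0,  0,  0,  0,  0, 51, 73,  0]), array([-80, -75, -70, -65, -60, -55, -50, -45, -40, -35, -30, -25, -20,
       -15, -10,  -5,   0,   5,  10,  15,  20,  25,  30,  35,  40,  45,
        50,  55,  60,  65,  70,  75,  80]))
(225, 140, 252, 165) 0.08 0.12 71 [0.4354 0.0836 0.0964] [0.428 0.08  0.081] [0.441 0.091 0.102]
(225, 140, 252, 165) 0.095 0.12 48 [0.4351 0.0847 0.0974] [0.43  0.08  0.095] [0.44  0.091 0.102]
(225, 140, 252, 165) 0.01 0.055 119 [0.4413 0.0723 0.0376] [0.42  0.069 0.011] [0.451 0.09  0.055]
(325, 130, 370, 172) 0.141 0.16 58 [ 0.4444 -0.1032  0.1485] [ 0.438 -0.109  0.144] [ 0.45  -0.098  0.151]
(325, 130, 370, 172) 0.11 0.139 793 [ 0.4463 -0.1014  0.1333] [ 0.42  -0.128  0.12 ] [ 0.468 -0.078  0.139]
(258, 110, 284, 136) 0.03 0.12 347 [0.4856 0.0244 0.065 ] [0.469 0.013 0.03 ] [0.5   0.044 0.102]
(262, 152, 290, 178) 0.03 0.12 329 [0.4151 0.0177 0.0633] [0.394 0.005 0.031] [0.427 0.038 0.102]
(192, 162, 224, 192) 0.03 0.12 412 [0.3907 0.1356 0.0612] [0.371 0.125 0.03 ] [0.403 0.156 0.102]
```

Checks: caddy 91×147 mm, tray 212×165 mm, mill top 0.151, bottle top 0.102, all as given. Mill is at (.444,-.103), dropper at (.435,.0855). The caddy divider lies on the far side, so the larger bay is at (.470,-.271) and the smaller at (.533,-.304). I'll go for the mill first.

Request:
carry_out([
  {"delta_pos":[0.06,0.1,0.25],"rot":[0,0,0],"grip":1},
  {"delta_pos":[0.12,0.2,0.5],"rot":[0,0,0],"grip":1},
  {"delta_pos":[0.12,0.2,0.75],"rot":[0,0,0],"grip":1},
  {"delta_pos":[0.12,0.2,0.95],"rot":[0,0,0],"grip":1},
  {"delta_pos":[0.12,0.2,0.95],"rot":[0,0,0],"grip":1},
  {"delta_pos":[0.12,0.2,0.95],"rot":[0,0,0],"grip":1},
])

```text
time_s: 3.82
tool_pos: [0.4441, -0.1031, 0.2056]
eef_rot: [[1.0, -0.0, 0.001], [-0.0, -1.0, -0.0], [0.001, 0.0, -1.0]]
contact_force: [1.1, -0.3, 0.9]
grip_width: 0.0949
gripper_force: 0.0
```

```bash
python3 - <<'E'
from h import *
s=bot.sense();print(s["tool_pos"],delta([.444,-.1033,.077],down(-np.pi/2)))
from meas import *
m,p,d,W=load("w1.pkl")
# opener / spoon contours from w1: bright low-saturation, above-table
hsv=cv2.cvtColor(p,cv2.COLOR_BGR2HSV)
for n,(x0,y0,x1,y1) in dict(op=(205,78,260,190),sp=(325,76,365,165)).items():
    c=p[y0:y1,x0:x1].astype(float); bg=np.median(c.reshape(-1,3)[:0] if 0 else np.r_[c[:,0],c[:,-1]],0)
    h=hsv[y0:y1,x0:x1]; M=((h[...,1]<55)|(W[y0:y1,x0:x1,2]>.006))
    g=cv2.connectedComponentsWithStats(M.astype(np.uint8)); i=1+np.argmax(g[2][1:,4]); v,u=np.nonzero(g[1]==i)
    P=cast(m,np.c_[u+x0,v+y0],.006)[:,:2]*1000
    r=cv2.minAreaRect(P.astype(np.float32)); print(n,len(P),bg,np.round(r[0],1),np.round(r[1],1),round(r[2],2),np.unique(h[...,1],return_counts=True)[0][[0,-1]])
    o=p[y0:y1,x0:x1].copy(); o[g[1]==i]=(0,0,255); cv2.imwrite(f"pics/m_{n}.png",cv2.resize(np.hstack([p[y0:y1,x0:x1],o]),None,fx=4,fy=4,interpolation=0))
a=cv2.imread("pics/m_op.png");b=cv2.imread("pics/m_sp.png"); H=max(a.shape[0],b.shape[0])
cv2.imwrite("pics/m.png",np.hstack([cv2.copyMakeBorder(i,0,H-i.shape[0],0,4,cv2.BORDER_CONSTANT) for i in(a,b)]))
E
```

```text
[ 0.44414412 -0.10305398  0.20564211] [array([-0.001,  0.001,  0.643]), array([ 0.001, -0.001, -0.   ])]
op 6160 [130. 146. 159.] [638.8 110.6] [106.3 210.4] 86.64 [12 51]
sp 3560 [130. 146. 159.] [ 665.3 -104.1] [157.6  75.1] 0.14 [ 6 50]
```

View pics/m.png

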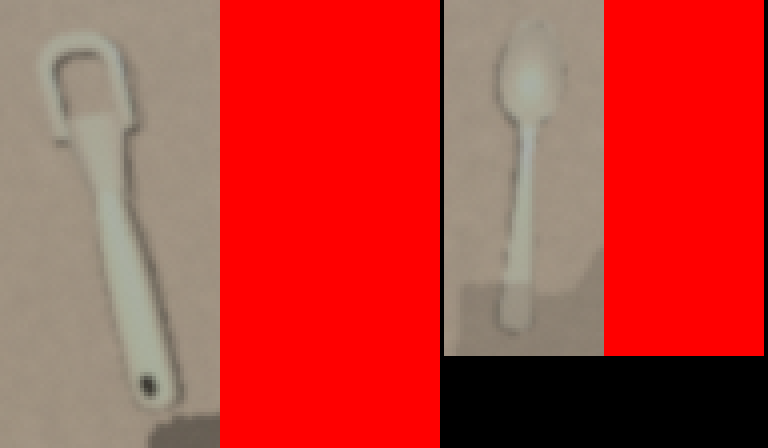

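The crop shows the opener (head up-left, handle hole at crop (148,385)) and the spoon (bowl at the top); the mask threshold was too loose and I'll redo it. First I grip the mill.

Request:
carry_out([
  {"delta_pos":[0,0,0.25],"rot":[0,0,0],"grip":1},
  {"delta_pos":[0,0,0.45],"rot":[0,0,0],"grip":1},
  {"delta_pos":[0,0,0.64],"rot":[0,0,0],"grip":1},
  {"delta_pos":[0,0,0.64],"rot":[0,0,0],"grip":1},
  {"delta_pos":[0,0,0.64],"rot":[0,0,0],"grip":-0.2},
  {"delta_pos":[0,0,0.64],"rot":[0,0,0],"grip":-0.2},
  {"delta_pos":[0,0,0.64],"rot":[0,0,0],"grip":-0.5},
  {"delta_pos":[0,0,0.64],"rot":[0,0,0],"grip":-1},
  {"delta_pos":[0,0,0.64],"rot":[0,0,0],"grip":-1},
  {"delta_pos":[0,0,0.64],"rot":[0,0,0],"grip":-1},
], squeeze=20)

```text
time_s: 5.08
tool_pos: [0.4433, -0.1028, 0.0767]
eef_rot: [[1.0, -0.0, 0.0], [-0.0, -1.0, -0.0], [0.0, 0.0, -1.0]]
contact_force: [0.0, 1.1, 3.1]
grip_width: 0.0493
gripper_force: 20.1
```

```bash
python3 - <<'E'
from meas import *
m,p,d,W=load("w1.pkl")
for n,(x0,y0,x1,y1) in dict(op=(205,78,260,190),sp=(325,76,365,165)).items():
    c=p[y0:y1,x0:x1].astype(int); M=((c[...,2]-c[...,1])<5)
    g=cv2.connectedComponentsWithStats(M.astype(np.uint8)); i=1+np.argmax(g[2][1:,4]); v,u=np.nonzero(g[1]==i)
    P=cast(m,np.c_[u+x0,v+y0],.006)[:,:2]*1000
    r=cv2.minAreaRect(P.astype(np.float32)); print(n,len(P),np.round(r[0],1),np.round(r[1],1),round(r[2],2))
    # handle-centre profile along world x
    for lo in range(int(P[:,0].min()),int(P[:,0].max()),20):
        q=P[(P[:,0]>=lo)&(P[:,0]<lo+20)]; print("  x",round(q[:,0].mean()),"y",q[:,1].mean().round(1),"w",np.ptp(q[:,1]).round(1))
E
```

```text
op 540 [624.8 102.8] [134.3  17.3] 9.48
  x 569 y 92.9 w 17.2
  x 588 y 96.7 w 18.7
  x 608 y 99.6 w 19.6
  x 628 y 103.2 w 17.8
  x 648 y 106.3 w 14.1
  x 668 y 108.5 w 13.4
  x 685 y 110.8 w 12.2
sp 304 [ 669.9 -103.6] [16.5 98.2] 89.55
  x 630 y -101.1 w 11.4
  x 650 y -102.3 w 7.7
  x 670 y -102.7 w 5.8
  x 692 y -103.9 w 16.4
  x 708 y -104.2 w 14.6
```

Mill held (49.3 mm). I'll lift it and carry it over the larger bay.

Request:
carry_out([
  {"delta_pos":[0,0,-0.15],"rot":[0,0,0],"grip":-1},
  {"delta_pos":[0,0,-0.35],"rot":[0,0,0],"grip":-1},
  {"delta_pos":[0.02,0.1,-0.4],"rot":[0,0,0],"grip":-1},
  {"delta_pos":[0.05,0.3,-0.4],"rot":[0,0,0],"grip":-1},
  {"delta_pos":[0.08,0.5,-0.4],"rot":[0,0,0],"grip":-1},
  {"delta_pos":[0.1,0.7,-0.4],"rot":[0,0,0],"grip":-1},
  {"delta_pos":[0.12,0.8,-0.4],"rot":[0,0,0],"grip":-1},
  {"delta_pos":[0.12,0.835,-0.4],"rot":[0,0,0],"grip":-1},
  {"delta_pos":[0.12,0.835,-0.4],"rot":[0,0,0],"grip":-1},
  {"delta_pos":[0.12,0.835,-0.4],"rot":[0,0,0],"grip":-1},
])

```text
time_s: 6.32
tool_pos: [0.4671, -0.2689, 0.1566]
eef_rot: [[1.0, 0.001, -0.0], [0.001, -1.0, 0.0], [-0.0, -0.0, -1.0]]
contact_force: [-0.6, 0.8, -2.1]
grip_width: 0.0487
gripper_force: 19.9
```

```bash
python3 - <<'E'
from h import *
s=bot.sense(); print(s["tool_pos"],s["grip_width"],delta([.4673,-.270,.0767+.0055]))
p,d=imaging.grab_frame("side"); cv2.imwrite("pics/s1.png",cv2.resize(p[160:300,230:400],None,fx=4,fy=4,interpolation=2))
E
```

```text
[ 0.4670866  -0.26886482  0.15661164] 0.04871503898895456 [array([0.001, 0.006, 0.372])]
```

View pics/s1.png

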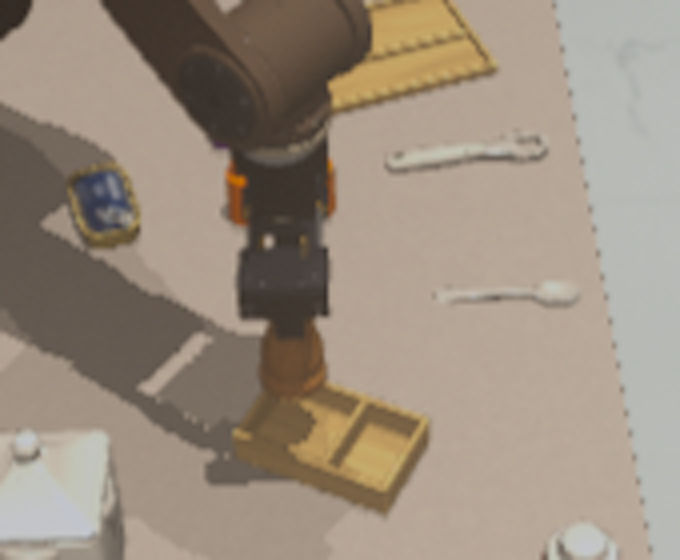

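The mill hangs over the larger (left) bay, crop (293,370). I'll lower it slowly.

Request:
carry_out([
  {"delta_pos":[0,0,0.15],"rot":[0,0,0],"grip":-1},
  {"delta_pos":[0,0,0.28],"rot":[0,0,0],"grip":-1},
  {"delta_pos":[0,0,0.34],"rot":[0,0,0],"grip":-1},
  {"delta_pos":[0,0,0.36],"rot":[0,0,0],"grip":-1},
  {"delta_pos":[0,0,0.37],"rot":[0,0,0],"grip":-1},
  {"delta_pos":[0,0,0.373],"rot":[0,0,0],"grip":-1},
  {"delta_pos":[0,0,0.375],"rot":[0,0,0],"grip":-1},
  {"delta_pos":[0,0,0.375],"rot":[0,0,0],"grip":-1},
])

```text
time_s: 7.38
tool_pos: [0.4673, -0.2699, 0.0819]
eef_rot: [[1.0, -0.0, 0.0], [-0.0, -1.0, -0.0], [0.0, 0.0, -1.0]]
contact_force: [-0.0, 0.6, -1.4]
grip_width: 0.0493
gripper_force: 19.9
```

Request:
carry_out([
  {"delta_pos":[0,0,0.003],"rot":[0,0,0],"grip":-1},
  {"delta_pos":[0,0,0.006],"rot":[0,0,0],"grip":-1},
  {"delta_pos":[0,0,0.006],"rot":[0,0,0],"grip":-1},
  {"delta_pos":[0,0,0.006],"rot":[0,0,0],"grip":0.1},
  {"delta_pos":[0,0,0.006],"rot":[0,0,0],"grip":0.2},
  {"delta_pos":[0,0,0.006],"rot":[0,0,0],"grip":0.5},
  {"delta_pos":[0,0,0.006],"rot":[0,0,0],"grip":0.8},
  {"delta_pos":[0,0,0.006],"rot":[0,0,0],"grip":0.8},
])

```text
time_s: 8.38
tool_pos: [0.4672, -0.2698, 0.0804]
eef_rot: [[1.0, -0.0, -0.0], [-0.0, -1.0, -0.0], [-0.0, 0.0, -1.0]]
contact_force: [0.7, 1.1, -0.5]
grip_width: 0.0815
gripper_force: 0.0
```

```bash
python3 - <<'E'
from h import *
s=bot.sense(); print(s["contact_force"],s["grip_width"],delta([.435,.0855,.24],down(np.deg2rad(15))))
E
```

```text
[ 0.74282578  1.12502578 -0.48444011] 0.08150479880865939 [array([-0.161, -1.777, -0.798]), array([-0.   ,  0.   , -2.334])]
```

Mill released standing. I'll rise clear and head for the dropper bottle.

Request:
carry_out([
  {"delta_pos":[0,0,-0.25],"rot":[0,0,0],"grip":1},
  {"delta_pos":[0,0,-0.5],"rot":[0,0,0],"grip":1},
  {"delta_pos":[0,0,-0.8],"rot":[0,0,0],"grip":1},
  {"delta_pos":[0,-0.05,-0.8],"rot":[0,0,0],"grip":1},
  {"delta_pos":[0,-0.3,-0.8],"rot":[0,0,-0.2],"grip":1},
  {"delta_pos":[0,-0.5,-0.8],"rot":[0,0,-0.4],"grip":1},
  {"delta_pos":[0,-0.7,-0.8],"rot":[0,0,-0.6],"grip":1},
  {"delta_pos":[0,-0.9,-0.8],"rot":[0,0,-0.8],"grip":1},
  {"delta_pos":[0,-1.0,-0.8],"rot":[0,0,-1.0],"grip":1},
  {"delta_pos":[0,-1.0,-0.8],"rot":[0,0,-1.0],"grip":1},
])

```text
time_s: 9.62
tool_pos: [0.4668, -0.0686, 0.2396]
eef_rot: [[0.706, 0.708, -0.001], [0.708, -0.706, 0.0], [-0.001, -0.001, -1.0]]
contact_force: [-0.6, -0.0, 0.2]
grip_width: 0.0951
gripper_force: 0.0
```

```bash
python3 - <<'E'
from h import *
s=bot.sense(); print(s["tool_pos"],delta([.435,.0855,.24],down(np.deg2rad(15))))
E
```

```text
[ 0.46680617 -0.06864309  0.23963566] [array([ 0.433, -0.657, -0.001]), array([-0.002,  0.   , -1.332])]
```

Request:
carry_out([
  {"delta_pos":[0.1,-0.15,0],"rot":[0,0,-0.2],"grip":1},
  {"delta_pos":[0.2,-0.3,0],"rot":[0,0,-0.4],"grip":1},
  {"delta_pos":[0.3,-0.45,0],"rot":[0,0,-0.6],"grip":1},
  {"delta_pos":[0.4,-0.6,0],"rot":[0,0,-0.8],"grip":1},
  {"delta_pos":[0.433,-0.657,0],"rot":[0,0,-1.0],"grip":1},
  {"delta_pos":[0.433,-0.657,0],"rot":[0,0,-1.0],"grip":1},
])

```text
time_s: 10.38
tool_pos: [0.4355, 0.0843, 0.24]
eef_rot: [[0.003, 1.0, -0.001], [1.0, -0.003, -0.0], [-0.0, -0.001, -1.0]]
contact_force: [0.2, 0.2, -0.6]
grip_width: 0.0953
gripper_force: 0.0
```

Request:
carry_out([
  {"delta_pos":[0,0,0],"rot":[0,0,-0.2],"grip":0.5},
  {"delta_pos":[0,0,0],"rot":[0,0,-0.333],"grip":0.3},
  {"delta_pos":[0,0,0],"rot":[0,0,-0.333],"grip":0.3},
  {"delta_pos":[0,0,0],"rot":[0,0,-0.333],"grip":0.3},
])

```text
time_s: 10.88
tool_pos: [0.4358, 0.0837, 0.2402]
eef_rot: [[-0.253, 0.967, -0.0], [0.967, 0.253, -0.0], [-0.0, -0.0, -1.0]]
contact_force: [-0.5, 0.0, -0.2]
grip_width: 0.0635
gripper_force: 0.0
```

```bash
python3 - <<'E'
from h import *
s=bot.sense(); print(s["tool_pos"],s["grip_width"],s["qpos"].round(2),delta([.435,.0855,.031],down(np.deg2rad(15))))
m=imaging.camera_model("wrist"); p,d=imaging.grab_frame("wrist"); cv2.imwrite("pics/w3.png",p)
print(proj(m,[[.435,.0855,.102],[.435,.0855,0]]).round())
E
```

```text
[0.43576579 0.08373618 0.24023643] 0.06346252601159318 [ 0.04  0.2   1.94 -0.    1.   -0.21] [array([ 1.000e-02, -1.000e-03,  1.046e+00]), array([-0.   ,  0.   , -0.008])]
[[324. 187.]
 [324. 171.]]
```

View pics/w3.png

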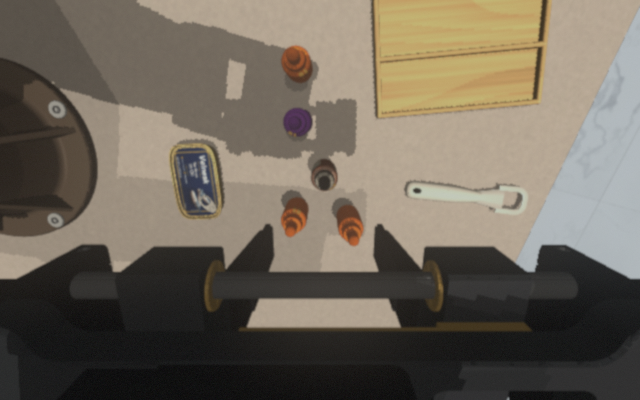

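The bottle's cap is at (324,182), with the predicted top at (324,187), so the tool is centred over it. The two orange ones at (295,215) and (350,222) lie clear of the finger line. I'll descend.

Request:
carry_out([
  {"delta_pos":[0.01,0,0.2],"rot":[0,0,0],"grip":0.3},
  {"delta_pos":[0.01,0,0.4],"rot":[0,0,0],"grip":0.3},
  {"delta_pos":[0.01,0,0.6],"rot":[0,0,0],"grip":0.3},
  {"delta_pos":[0.01,0,0.75],"rot":[0,0,0],"grip":0.3},
  {"delta_pos":[0.01,0,0.9],"rot":[0,0,0],"grip":0.3},
  {"delta_pos":[0.01,0,0.9],"rot":[0,0,0],"grip":0.3},
])

```text
time_s: 11.68
tool_pos: [0.4343, 0.086, 0.0591]
eef_rot: [[-0.256, 0.967, -0.004], [0.967, 0.256, -0.0], [0.001, -0.004, -1.0]]
contact_force: [0.4, -0.3, 0.4]
grip_width: 0.0617
gripper_force: 0.0
```

Request:
carry_out([
  {"delta_pos":[0,0,0.08],"rot":[0,0,0],"grip":0.3},
  {"delta_pos":[0,0,0.145],"rot":[0,0,0],"grip":0.3},
  {"delta_pos":[0,0,0.145],"rot":[0,0,0],"grip":0.3},
  {"delta_pos":[0,0,0.145],"rot":[0,0,0],"grip":-0.2},
  {"delta_pos":[0,0,0.145],"rot":[0,0,0],"grip":-0.25},
  {"delta_pos":[0,0,0.145],"rot":[0,0,0],"grip":-0.4},
  {"delta_pos":[0,0,0.145],"rot":[0,0,0],"grip":-0.7},
  {"delta_pos":[0,0,0.145],"rot":[0,0,0],"grip":-1},
  {"delta_pos":[0,0,0.145],"rot":[0,0,0],"grip":-1},
], squeeze=12)

```text
time_s: 12.8
tool_pos: [0.4352, 0.0862, 0.0315]
eef_rot: [[-0.258, 0.966, 0.0], [0.966, 0.258, -0.0], [-0.0, 0.0, -1.0]]
contact_force: [-0.3, -0.4, 3.5]
grip_width: 0.032
gripper_force: 12.0
```

Bottle held at 32.0 mm. I'll lift it well over everything.

Request:
carry_out([
  {"delta_pos":[0,0,-0.15],"rot":[0,0,0],"grip":-1},
  {"delta_pos":[0,0,-0.35],"rot":[0,0,0],"grip":-1},
  {"delta_pos":[0,0,-0.6],"rot":[0,0,0],"grip":-1},
  {"delta_pos":[0,0,-0.85],"rot":[0,0,0.1],"grip":-1},
  {"delta_pos":[0,0,-1],"rot":[0,0,0.3],"grip":-1},
  {"delta_pos":[0,0,-1],"rot":[0,0,0.5],"grip":-1},
  {"delta_pos":[0,0,-1],"rot":[0,0,0.7],"grip":-1},
  {"delta_pos":[0,0,-1],"rot":[0,0,0.85],"grip":-1},
  {"delta_pos":[0,0,-1],"rot":[0,0,1],"grip":-1},
  {"delta_pos":[0,0,-1],"rot":[0,0,1],"grip":-1},
])

```text
time_s: 14.05
tool_pos: [0.4348, 0.0863, 0.2312]
eef_rot: [[0.5, 0.866, -0.001], [0.866, -0.5, -0.0], [-0.0, -0.0, -1.0]]
contact_force: [0.3, 0.0, -0.6]
grip_width: 0.0325
gripper_force: 12.0
```

```bash
python3 - <<'E'
from h import *
s=bot.sense(); print(s["tool_pos"],s["grip_width"],delta([.5357,-.3054,.23],down(np.deg2rad(-117.4))))
E
```

```text
[0.43484043 0.08625229 0.23117137] 0.032465343220678365 [array([-1.444,  1.415,  0.006]), array([-0.000e+00,  1.000e-03,  1.943e+00])]
```

Request:
carry_out([
  {"delta_pos":[-0.08,0.08,0],"rot":[0,0,0.1],"grip":-1},
  {"delta_pos":[-0.2,0.2,0],"rot":[0,0,0.28],"grip":-1},
  {"delta_pos":[-0.34,0.34,0],"rot":[0,0,0.46],"grip":-1},
  {"delta_pos":[-0.48,0.48,0],"rot":[0,0,0.64],"grip":-1},
  {"delta_pos":[-0.62,0.61,0],"rot":[0,0,0.82],"grip":-1},
  {"delta_pos":[-0.72,0.71,0],"rot":[0,0,0.97],"grip":-1},
  {"delta_pos":[-0.72,0.71,0],"rot":[0,0,0.97],"grip":-1},
])

```text
time_s: 14.92
tool_pos: [0.4861, -0.1108, 0.231]
eef_rot: [[0.96, 0.281, -0.001], [0.281, -0.96, 0.0], [-0.001, -0.0, -1.0]]
contact_force: [-0.2, -0.1, -0.4]
grip_width: 0.0323
gripper_force: 12.0
```

```bash
python3 - <<'E'
from h import *
s=bot.sense(); print(s["tool_pos"],s["grip_width"],delta([.5357,-.3054,.23],down(np.deg2rad(-117.4))))
E
```

```text
[ 0.48605029 -0.11083113  0.23101755] 0.03232627423360817 [array([-0.035,  1.003,  0.005]), array([0.   , 0.001, 0.971])]
```

Request:
carry_out([
  {"delta_pos":[0,0.1,0],"rot":[0,0,0.1],"grip":-1},
  {"delta_pos":[-0.01,0.28,0],"rot":[0,0,0.28],"grip":-1},
  {"delta_pos":[-0.02,0.46,0],"rot":[0,0,0.46],"grip":-1},
  {"delta_pos":[-0.02,0.64,0],"rot":[0,0,0.64],"grip":-1},
  {"delta_pos":[-0.03,0.82,0],"rot":[0,0,0.82],"grip":-1},
  {"delta_pos":[-0.035,1.0,0],"rot":[0,0,0.97],"grip":-1},
  {"delta_pos":[-0.035,1.0,0],"rot":[0,0,0.97],"grip":-1},
  {"delta_pos":[-0.035,1.0,0],"rot":[0,0,0.97],"grip":-1},
])

```text
time_s: 15.92
tool_pos: [0.5352, -0.3021, 0.2311]
eef_rot: [[0.89, -0.456, -0.001], [-0.456, -0.89, 0.001], [-0.001, -0.0, -1.0]]
contact_force: [0.2, 1.0, -0.8]
grip_width: 0.032
gripper_force: 12.0
```

```bash
python3 - <<'E'
from h import *
s=bot.sense(); print(s["tool_pos"],s["grip_width"],delta([.5357,-.3054,.0315+.005],down(np.deg2rad(-117.4))))
from meas import *
m=imaging.camera_model("wrist"); p,d=imaging.grab_frame("wrist"); cv2.imwrite("pics/w4.png",p); pickle.dump((m,p,d),open("w4.pkl","wb"))
mm=imaging.camera_model("side"); p2,d2=imaging.grab_frame("side"); pickle.dump((mm,p2,d2),open("s4.pkl","wb"))
W=world(mm,d2); x0,y0,x1,y1=280,220,345,290
w=W[y0:y1,x0:x1].reshape(-1,3); 
g=np.hypot(w[:,0]-.467,w[:,1]+.27)<.045
for a,b in((.02,.09),(.11,.135)):
    q=w[g&(w[:,2]>a)&(w[:,2]<b)]; print(a,len(q),q.min(0).round(3),q.max(0).round(3))
cv2.imwrite("pics/s4.png",cv2.resize(p2[190:300,260:390],None,fx=5,fy=5,interpolation=2))
E
```

```text
[ 0.53518486 -0.30213053  0.23114382] 0.032012510053708 [array([0.011, 0.014, 0.973]), array([-0.   ,  0.001,  0.006])]
0.02 270 [ 0.423 -0.31   0.02 ] [ 0.507 -0.233  0.09 ]
0.11 87 [ 0.444 -0.299  0.11 ] [ 0.492 -0.26   0.135]
```

View pics/s4.png

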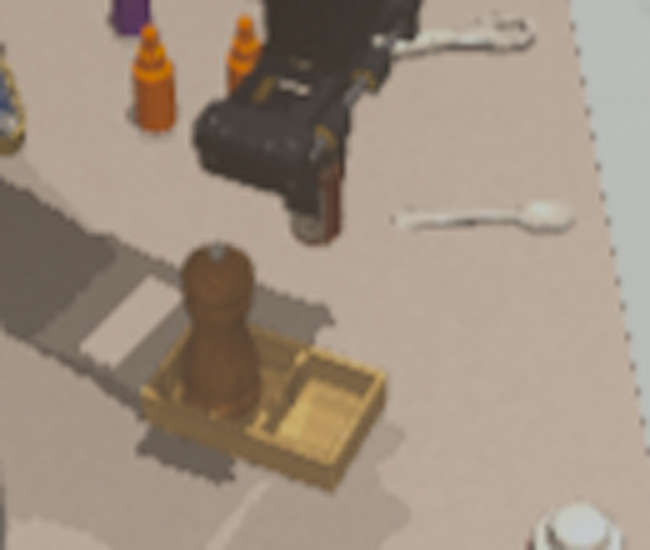

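The mill stands upright in the larger bay, and the bottle hangs above the smaller one. I'll lower it.

Request:
carry_out([
  {"delta_pos":[0.011,0.014,0.15],"rot":[0,0,0],"grip":-1},
  {"delta_pos":[0.011,0.014,0.35],"rot":[0,0,0],"grip":-1},
  {"delta_pos":[0.011,0.014,0.55],"rot":[0,0,0],"grip":-1},
  {"delta_pos":[0.011,0.014,0.75],"rot":[0,0,0],"grip":-1},
  {"delta_pos":[0.011,0.014,0.87],"rot":[0,0,0],"grip":-1},
  {"delta_pos":[0.011,0.014,0.92],"rot":[0,0,0],"grip":-1},
  {"delta_pos":[0.011,0.014,0.95],"rot":[0,0,0],"grip":-1},
  {"delta_pos":[0.011,0.014,0.965],"rot":[0,0,0],"grip":-1},
  {"delta_pos":[0.011,0.014,0.97],"rot":[0,0,0],"grip":-1},
  {"delta_pos":[0.011,0.014,0.974],"rot":[0,0,0],"grip":-1},
  {"delta_pos":[0.011,0.014,0.974],"rot":[0,0,0],"grip":-1},
])

```text
time_s: 17.4
tool_pos: [0.5362, -0.307, 0.0369]
eef_rot: [[0.888, -0.459, 0.0], [-0.459, -0.888, -0.0], [0.0, 0.0, -1.0]]
contact_force: [0.5, 0.7, -0.1]
grip_width: 0.0324
gripper_force: 12.0
```

Request:
carry_out([
  {"delta_pos":[0,0,0.003],"rot":[0,0,0],"grip":-1},
  {"delta_pos":[0,0,0.005],"rot":[0,0,0],"grip":-1},
  {"delta_pos":[0,0,0.005],"rot":[0,0,0],"grip":-0.3},
  {"delta_pos":[0,0,0.005],"rot":[0,0,0],"grip":-0.15},
  {"delta_pos":[0,0,0.005],"rot":[0,0,0],"grip":-0.05},
  {"delta_pos":[0,0,0.005],"rot":[0,0,0],"grip":-0.05},
])

```text
time_s: 18.15
tool_pos: [0.5361, -0.3068, 0.0355]
eef_rot: [[0.888, -0.459, -0.0], [-0.459, -0.888, 0.0], [-0.0, 0.0, -1.0]]
contact_force: [-0.3, 0.7, -0.8]
grip_width: 0.045
gripper_force: 0.0
```

Request:
carry_out([
  {"delta_pos":[0,0,-0.1],"rot":[0,0,0],"grip":-0.05},
  {"delta_pos":[0,0,-0.3],"rot":[0,0,0],"grip":-0.05},
  {"delta_pos":[0,0,-0.6],"rot":[0,0,0],"grip":0.2},
  {"delta_pos":[0,0,-0.9],"rot":[0,0,0],"grip":0.2},
  {"delta_pos":[0,0,-0.95],"rot":[0,0,0],"grip":0.2},
  {"delta_pos":[0,0,-0.95],"rot":[0,0,0],"grip":0.2},
])

```text
time_s: 18.9
tool_pos: [0.536, -0.3068, 0.2257]
eef_rot: [[0.888, -0.459, 0.0], [-0.459, -0.888, -0.0], [0.001, 0.0, -1.0]]
contact_force: [0.4, 0.4, -0.0]
grip_width: 0.0566
gripper_force: 0.0
```

```bash
python3 - <<'E'
from meas import *
s=bot.sense(); print(s["tool_pos"],s["qpos"].round(2))
m,p,d,W=load("w2.pkl")
# opener contour from w2 bottom part + w1; green-ness images for enlarged mask
m,p,d,W=load("w1.pkl")
for n,(x0,y0,x1,y1) in dict(op=(205,78,260,190),sp=(325,76,365,165)).items():
    c=p[y0:y1,x0:x1].astype(int); M=((c[...,2]-c[...,1])<9).astype(np.uint8)
    g=cv2.connectedComponentsWithStats(M); i=1+np.argmax(g[2][1:,4]); v,u=np.nonzero(g[1]==i)
    P=cast(m,np.c_[u+x0,v+y0],.006)[:,:2]*1000
    r=cv2.minAreaRect(P.astype(np.float32)); print(n,len(P),np.round(r[0],1),np.round(r[1],1),round(r[2],2))
    print(np.percentile(P[:,0],[0,100]))
m,p,d,W=load("w1.pkl")
for z in (.008,): print(cast(m,[(228,87),(243,178),(346,82),(342,158)],z).round(4))
E
```

```text
[ 0.53599843 -0.30677727  0.22570473] [-0.63  0.47  1.56 -0.    1.11  1.42]
op 1161 [642.7  99.7] [174.8  40.5] 12.31
[555.00368299 728.92940565]
sp 659 [ 667.  -105.1] [137.7  29. ] 0.82
[598.14023127 735.80223014]
[[ 0.7254  0.1073  0.008 ]
 [ 0.5594  0.0927  0.008 ]
 [ 0.7339 -0.1038  0.008 ]
 [ 0.5984 -0.0991  0.008 ]]
```

Bottle set and released. I'll refine the opener and spoon axes with the full-length mask (174.8×40.5 and 137.7×29 mm, which agree with the sizes given).

```bash
python3 - <<'E'
from meas import *
m,p,d,W=load("w1.pkl")
for n,(x0,y0,x1,y1) in dict(op=(205,78,260,190),sp=(325,76,365,165)).items():
    c=p[y0:y1,x0:x1].astype(int); M=((c[...,2]-c[...,1])<9).astype(np.uint8)
    g=cv2.connectedComponentsWithStats(M); i=1+np.argmax(g[2][1:,4]); v,u=np.nonzero(g[1]==i)
    P=cast(m,np.c_[u+x0,v+y0],.006)[:,:2]*1000
    for lo in np.arange(P[:,0].min(),P[:,0].max()-5,15):
        q=P[(P[:,0]>=lo)&(P[:,0]<lo+15)]; print(n,round(lo+7.5),"mid",((q[:,1].min()+q[:,1].max())/2).round(1),"w",np.ptp(q[:,1]).round(1))
# tray rib check
m,p,d,W=load("w2.pkl"); M=np.zeros(d.shape,bool); M[0:158,50:200]=1; M&=abs(W[...,2]-.014)<.005
v,u=np.nonzero(M); P=cast(m,np.c_[u,v],.014)[:,:2]*1000-[556.3,283.5]; t=np.deg2rad(19.62)
q=P@[-np.sin(t),np.cos(t)]; l=P@[np.cos(t),np.sin(t)]; print(np.histogram(q[abs(l)<80],np.arange(-90,91,6)))
E
```

```text
op 563 mid 91.7 w 25.0
op 578 mid 93.2 w 24.9
op 593 mid 95.6 w 24.4
op 608 mid 98.2 w 24.3
op 623 mid 100.9 w 24.6
op 638 mid 102.6 w 21.7
op 653 mid 105.3 w 18.4
op 668 mid 107.2 w 21.9
op 683 mid 111.2 w 36.8
op 698 mid 112.8 w 41.4
op 713 mid 114.7 w 40.3
op 728 mid 114.6 w 34.4
sp 606 mid -100.0 w 17.3
sp 621 mid -99.9 w 13.4
sp 636 mid -101.4 w 13.2
sp 651 mid -102.1 w 11.4
sp 666 mid -102.7 w 9.5
sp 681 mid -104.1 w 9.2
sp 696 mid -103.8 w 23.7
sp 711 mid -104.4 w 29.0
sp 726 mid -104.2 w 25.3
(array([  0, 227, 171,   0,   0,   0,   0,   0,   0,   0,   0,   0, 149,
       259,   0,   0,   0,   0,   0,   0,   0,   0,   0,   0,   0,   0,
         0, 187, 248,   0]), array([-90, -84, -78, -72, -66, -60, -54, -48, -42, -36, -30, -24, -18,
       -12,  -6,   0,   6,  12,  18,  24,  30,  36,  42,  48,  54,  60,
        66,  72,  78,  84,  90]))
```

Opener axis is 8.7° with its grip at (.622,.100); spoon axis is -2.3° with its grip at (.637,-.101). The tray rib falls where it should. Next I move to the opener.

```bash
python3 - <<'E'
from h import *
print(delta([.622,.1003,.14],down(np.deg2rad(-81.3))))
E
```

```text
[array([-0.553, -2.006,  0.428]), array([ 0.   , -0.001, -0.801])]
```

Request:
carry_out([
  {"delta_pos":[-0.05,-0.25,0],"rot":[0,0,0],"grip":0.2},
  {"delta_pos":[-0.12,-0.5,0],"rot":[0,0,-0.2],"grip":0.2},
  {"delta_pos":[-0.2,-0.75,0],"rot":[0,0,-0.4],"grip":0.2},
  {"delta_pos":[-0.27,-1,0],"rot":[0,0,-0.6],"grip":0.2},
  {"delta_pos":[-0.27,-1,0],"rot":[0,0,-0.8],"grip":0.2},
  {"delta_pos":[-0.27,-1,0],"rot":[0,0,-0.8],"grip":0.2},
])

```text
time_s: 19.65
tool_pos: [0.5795, -0.1038, 0.2237]
eef_rot: [[0.989, 0.151, -0.003], [0.151, -0.989, 0.001], [-0.003, -0.001, -1.0]]
contact_force: [0.4, -0.1, 0.6]
grip_width: 0.0571
gripper_force: 0.0
```

```bash
python3 - <<'E'
from h import *
print(bot.sense()["tool_pos"],delta([.622,.1003,.14],down(np.deg2rad(-81.3))))
E
```

```text
[ 0.57950482 -0.10377714  0.22372332] [array([ 0.365, -0.976,  0.419]), array([-0.001,  0.004, -0.001])]
```

Request:
carry_out([
  {"delta_pos":[0.1,-0.25,0],"rot":[0,0,0],"grip":0.2},
  {"delta_pos":[0.18,-0.5,0],"rot":[0,0,0],"grip":0.1},
  {"delta_pos":[0.28,-0.75,0],"rot":[0,0,0],"grip":0},
  {"delta_pos":[0.365,-0.97,0.1],"rot":[0,0,0],"grip":0},
  {"delta_pos":[0.365,-0.976,0.3],"rot":[0,0,0],"grip":0},
  {"delta_pos":[0.365,-0.976,0.42],"rot":[0,0,0],"grip":0},
  {"delta_pos":[0.365,-0.976,0.42],"rot":[0,0,0],"grip":0},
  {"delta_pos":[0.365,-0.976,0.42],"rot":[0,0,0],"grip":0},
])

```text
time_s: 20.65
tool_pos: [0.6231, 0.099, 0.142]
eef_rot: [[0.989, 0.148, 0.0], [0.148, -0.989, -0.0], [0.0, 0.0, -1.0]]
contact_force: [0.2, 0.2, 0.2]
grip_width: 0.0475
gripper_force: 0.0
```

```bash
python3 - <<'E'
from h import *
print(bot.sense()["tool_pos"],bot.sense()["grip_width"],delta([.622,.1003,.0045],down(np.deg2rad(-81.3))))
E
```

```text
[0.62308624 0.09896523 0.14204649] 0.04750046498873698 [array([-0.005, -0.008,  0.688]), array([ 0.   , -0.   , -0.004])]
```

Request:
carry_out([
  {"delta_pos":[0,-0.005,0.2],"rot":[0,0,0],"grip":0},
  {"delta_pos":[0,-0.005,0.4],"rot":[0,0,0],"grip":0},
  {"delta_pos":[0,-0.005,0.55],"rot":[0,0,0],"grip":0},
  {"delta_pos":[0,-0.005,0.65],"rot":[0,0,0],"grip":0},
  {"delta_pos":[0,-0.005,0.68],"rot":[0,0,0],"grip":0},
  {"delta_pos":[0,-0.005,0.68],"rot":[0,0,0],"grip":0},
  {"delta_pos":[0,-0.005,0.68],"rot":[0,0,0],"grip":-0.3},
  {"delta_pos":[0,-0.005,0.68],"rot":[0,0,0],"grip":-0.5},
  {"delta_pos":[0,-0.005,0.68],"rot":[0,0,0],"grip":-0.8},
  {"delta_pos":[0,-0.005,0.68],"rot":[0,0,0],"grip":-1},
  {"delta_pos":[0,-0.005,0.68],"rot":[0,0,0],"grip":-1},
], squeeze=15)

```text
time_s: 22.02
tool_pos: [0.6227, 0.1006, 0.0059]
eef_rot: [[0.989, 0.151, 0.001], [0.151, -0.989, -0.0], [0.001, 0.0, -1.0]]
contact_force: [-0.4, 0.3, 4.2]
grip_width: 0.0222
gripper_force: 15.0
```

Opener held (22.2 mm). I'll lift and move it toward the wide lane.

Request:
carry_out([
  {"delta_pos":[0,0,-0.1],"rot":[0,0,0],"grip":-1},
  {"delta_pos":[0,0,-0.25],"rot":[0,0,0],"grip":-1},
  {"delta_pos":[0,0,-0.4],"rot":[0,0,0],"grip":-1},
  {"delta_pos":[-0.05,-0.15,-0.4],"rot":[0,0,-0.05],"grip":-1},
  {"delta_pos":[-0.12,-0.35,-0.4],"rot":[0,0,-0.1],"grip":-1},
  {"delta_pos":[-0.18,-0.55,-0.4],"rot":[0,0,-0.15],"grip":-1},
  {"delta_pos":[-0.24,-0.75,-0.4],"rot":[0,0,-0.2],"grip":-1},
  {"delta_pos":[-0.3,-0.92,-0.4],"rot":[0,0,-0.24],"grip":-1},
  {"delta_pos":[-0.32,-1,-0.4],"rot":[0,0,-0.24],"grip":-1},
  {"delta_pos":[-0.32,-1,-0.4],"rot":[0,0,-0.24],"grip":-1},
])

```text
time_s: 23.28
tool_pos: [0.5291, 0.2891, 0.0862]
eef_rot: [[0.943, 0.334, 0.001], [0.334, -0.943, 0.0], [0.001, 0.0, -1.0]]
contact_force: [0.0, -0.6, -1.3]
grip_width: 0.0222
gripper_force: 15.0
```

```bash
python3 - <<'E'
from meas import *
s=bot.sense(); print(s["tool_pos"],s["grip_width"],delta([.5261,.3088,.0113],down(np.deg2rad(-70.4))))
m=imaging.camera_model("wrist"); p,d=imaging.grab_frame("wrist"); pickle.dump((m,p,d),open("w5.pkl","wb")); cv2.imwrite("pics/w5.png",p)
E
```

```text
[0.52913596 0.28907317 0.08615364] 0.02221801539023914 [array([ 0.018, -0.098,  0.374]), array([ 0.   , -0.001, -0.002])]
```

View pics/w5.png

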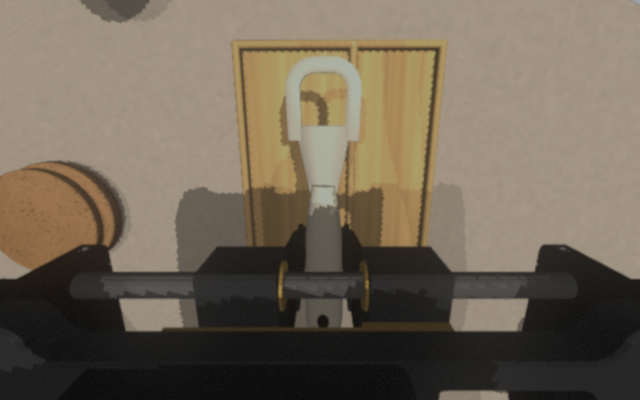

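The opener hangs square with the tray, head at (325,90). The wide lane is on the left, between columns 245 and 350. I'll shift 20 mm left and lower.

Request:
carry_out([
  {"delta_pos":[0.018,-0.05,0],"rot":[0,0,0],"grip":-1},
  {"delta_pos":[0.018,-0.098,0],"rot":[0,0,0],"grip":-1},
  {"delta_pos":[0.018,-0.098,0.1],"rot":[0,0,0],"grip":-1},
  {"delta_pos":[0.018,-0.098,0.22],"rot":[0,0,0],"grip":-1},
  {"delta_pos":[0.018,-0.098,0.31],"rot":[0,0,0],"grip":-1},
  {"delta_pos":[0.018,-0.098,0.345],"rot":[0,0,0],"grip":-1},
  {"delta_pos":[0.018,-0.098,0.36],"rot":[0,0,0],"grip":-1},
  {"delta_pos":[0.018,-0.098,0.37],"rot":[0,0,0],"grip":-1},
  {"delta_pos":[0.018,-0.098,0.376],"rot":[0,0,0],"grip":-1},
  {"delta_pos":[0.018,-0.098,0.376],"rot":[0,0,0],"grip":-1},
])

```text
time_s: 24.58
tool_pos: [0.5262, 0.3084, 0.0109]
eef_rot: [[0.943, 0.333, 0.001], [0.333, -0.943, 0.0], [0.001, 0.0, -1.0]]
contact_force: [-0.8, 0.5, 1.7]
grip_width: 0.0223
gripper_force: 15.0
```

```bash
python3 - <<'E'
from h import *
s=bot.sense();print(s["tool_pos"],s["contact_force"],delta([.5261,.3088,.0108],down(np.deg2rad(-70.4))))
E
```

```text
[0.52624149 0.30838996 0.01092656] [-0.77674298  0.50484577  1.65636569] [array([ 0.   , -0.002,  0.001]), array([ 0.   , -0.001, -0.003])]
```

Request:
carry_out([
  {"delta_pos":[0,0,0],"rot":[0,0,0],"grip":-0.4},
  {"delta_pos":[0,0,0],"rot":[0,0,0],"grip":-0.25},
  {"delta_pos":[0,0,0],"rot":[0,0,0],"grip":-0.2},
  {"delta_pos":[0,0,0],"rot":[0,0,0],"grip":-0.2},
  {"delta_pos":[0,0,-0.1],"rot":[0,0,0],"grip":-0.2},
  {"delta_pos":[0,0,-0.35],"rot":[0,0,0],"grip":-0.2},
  {"delta_pos":[0,0,-0.6],"rot":[0,0,0],"grip":-0.2},
  {"delta_pos":[0,0,-0.75],"rot":[0,0,0],"grip":-0.2},
  {"delta_pos":[0,0,-0.75],"rot":[0,0,0],"grip":-0.2},
])

```text
time_s: 25.7
tool_pos: [0.5267, 0.3087, 0.1627]
eef_rot: [[0.943, 0.333, 0.004], [0.333, -0.943, 0.002], [0.004, -0.0, -1.0]]
contact_force: [0.5, 0.4, -0.9]
grip_width: 0.0378
gripper_force: 0.0
```

```bash
python3 - <<'E'
from h import *
s=bot.sense();print(s["tool_pos"],delta([.637,-.1013,.14],down(np.deg2rad(-92.3))))
E
```

```text
[0.52673797 0.30866728 0.1626952 ] [array([-0.164,  2.116,  0.112]), array([-0.001, -0.005,  0.484])]
```

Request:
carry_out([
  {"delta_pos":[-0.02,0.25,0],"rot":[0,0,0.15],"grip":-0.2},
  {"delta_pos":[-0.04,0.5,0],"rot":[0,0,0.3],"grip":-0.2},
  {"delta_pos":[-0.06,0.75,0],"rot":[0,0,0.484],"grip":-0.2},
  {"delta_pos":[-0.08,1,0],"rot":[0,0,0.484],"grip":-0.2},
  {"delta_pos":[-0.08,1,0],"rot":[0,0,0.484],"grip":-0.2},
  {"delta_pos":[-0.08,1,0],"rot":[0,0,0.484],"grip":-0.2},
])

```text
time_s: 26.45
tool_pos: [0.5771, 0.1146, 0.1594]
eef_rot: [[0.999, -0.041, -0.002], [-0.041, -0.999, -0.0], [-0.002, 0.0, -1.0]]
contact_force: [-0.2, -0.1, -0.1]
grip_width: 0.0382
gripper_force: 0.0
```

```bash
python3 - <<'E'
from meas import *
s=bot.sense();print(s["tool_pos"],delta([.637,-.1013,.14],down(np.deg2rad(-92.3))))
m=imaging.camera_model("wrist"); p,d=imaging.grab_frame("wrist"); pickle.dump((m,p,d),open("w6.pkl","wb")); cv2.imwrite("pics/w6.png",p)
E
```

```text
[0.57709518 0.11458928 0.1594292 ] [array([0.343, 1.066, 0.097]), array([ 0.   ,  0.002, -0.001])]
```

View pics/w6.png

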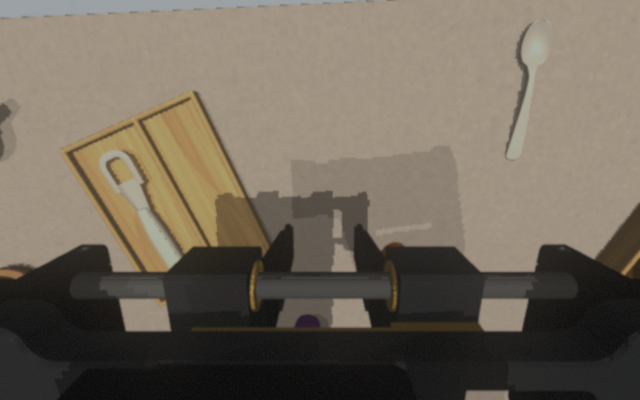

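The opener lies along the wide lane (head at (122,170)), and the spoon is at (530,90). I'll move on to the spoon.

Request:
carry_out([
  {"delta_pos":[0.1,0.25,0],"rot":[0,0,0],"grip":-0.2},
  {"delta_pos":[0.18,0.5,0],"rot":[0,0,0],"grip":-0.2},
  {"delta_pos":[0.26,0.75,0],"rot":[0,0,0],"grip":-0.2},
  {"delta_pos":[0.343,1,0],"rot":[0,0,0],"grip":-0.2},
  {"delta_pos":[0.343,1,0.1],"rot":[0,0,0],"grip":-0.2},
  {"delta_pos":[0.343,1,0.1],"rot":[0,0,0],"grip":-0.2},
  {"delta_pos":[0.343,1,0.1],"rot":[0,0,0],"grip":-0.2},
])

```text
time_s: 27.38
tool_pos: [0.6382, -0.0868, 0.1408]
eef_rot: [[0.999, -0.038, 0.0], [-0.038, -0.999, -0.0], [0.0, 0.0, -1.0]]
contact_force: [0.7, -0.6, -0.3]
grip_width: 0.0379
gripper_force: 0.0
```

```bash
python3 - <<'E'
from meas import *
m,p,d,W=load("w6.pkl"); x0,y0,x1,y1=495,12,560,168
c=p[y0:y1,x0:x1].astype(int); M=((c[...,2]-c[...,1])<9).astype(np.uint8)
g=cv2.connectedComponentsWithStats(M); i=1+np.argmax(g[2][1:,4]); v,u=np.nonzero(g[1]==i)
P=cast(m,np.c_[u+x0,v+y0],.004)[:,:2]*1000; r=cv2.minAreaRect(P.astype(np.float32)); print(r)
for lo in np.arange(P[:,0].min(),P[:,0].max()-5,15):
    q=P[(P[:,0]>=lo)&(P[:,0]<lo+15)]; print(round(lo+7.5),((q[:,1].min()+q[:,1].max())/2).round(1),np.ptp(q[:,1]).round(1))
s=bot.sense();print(s["tool_pos"],delta([.637,-.1013,.003],down(np.deg2rad(-92.3))))
E
```

```text
((667.2634887695312, -101.6341552734375), (33.341400146484375, 138.6589813232422), 87.05010986328125)
606 -98.2 18.0
621 -98.6 19.3
636 -100.5 17.2
651 -101.5 15.6
666 -102.5 14.6
681 -103.8 12.2
696 -103.2 30.7
711 -104.1 33.6
726 -105.0 31.1
[ 0.63817735 -0.08684935  0.14080112] [array([-0.003,  0.072,  0.689]), array([ 0.   , -0.   ,  0.002])]
```

Request:
carry_out([
  {"delta_pos":[0,0.07,0.1],"rot":[0,0,0],"grip":-0.2},
  {"delta_pos":[0,0.07,0.3],"rot":[0,0,0],"grip":-0.2},
  {"delta_pos":[0,0.07,0.5],"rot":[0,0,0],"grip":-0.2},
  {"delta_pos":[0,0.07,0.62],"rot":[0,0,0],"grip":-0.2},
  {"delta_pos":[0,0.07,0.67],"rot":[0,0,0],"grip":-0.2},
  {"delta_pos":[0,0.07,0.685],"rot":[0,0,0],"grip":-0.2},
  {"delta_pos":[0,0.07,0.69],"rot":[0,0,0],"grip":-0.2},
  {"delta_pos":[0,0.07,0.69],"rot":[0,0,0],"grip":-0.2},
])

```text
time_s: 28.38
tool_pos: [0.6379, -0.1022, 0.0033]
eef_rot: [[0.999, -0.04, 0.001], [-0.04, -0.999, -0.0], [0.001, 0.0, -1.0]]
contact_force: [0.8, -0.4, -0.3]
grip_width: 0.0381
gripper_force: 0.0
```

```bash
python3 - <<'E'
from h import *
s=bot.sense();print(s["tool_pos"],s["contact_force"],delta([.637,-.1008,.0025]))
E
```

```text
[ 0.63791018 -0.10223     0.00334031] [ 0.77742201 -0.41448823 -0.27926534] [array([-0.005, -0.007,  0.004])]
```

Request:
carry_out([
  {"delta_pos":[0,-0.007,0.004],"rot":[0,0,0],"grip":-0.4},
  {"delta_pos":[0,-0.007,0.004],"rot":[0,0,0],"grip":-0.55},
  {"delta_pos":[0,-0.007,0.004],"rot":[0,0,0],"grip":-0.7},
  {"delta_pos":[0,-0.007,0.004],"rot":[0,0,0],"grip":-1},
  {"delta_pos":[0,-0.007,0.004],"rot":[0,0,0],"grip":-1},
  {"delta_pos":[0,-0.007,0.004],"rot":[0,0,0],"grip":-1},
], squeeze=10)

```text
time_s: 29.12
tool_pos: [0.6376, -0.1008, 0.0017]
eef_rot: [[0.999, -0.04, 0.0], [-0.04, -0.999, -0.0], [0.0, 0.0, -1.0]]
contact_force: [0.4, 0.9, 2.2]
grip_width: 0.0205
gripper_force: 10.0
```

Spoon held (20.5 mm). I'll lift and carry it.

Request:
carry_out([
  {"delta_pos":[0,0,-0.08],"rot":[0,0,0],"grip":-1},
  {"delta_pos":[0,0,-0.2],"rot":[0,0,0],"grip":-1},
  {"delta_pos":[0,0,-0.4],"rot":[0,0,0],"grip":-1},
  {"delta_pos":[-0.03,-0.1,-0.45],"rot":[0,0,-0.05],"grip":-1},
  {"delta_pos":[-0.08,-0.25,-0.45],"rot":[0,0,-0.12],"grip":-1},
  {"delta_pos":[-0.14,-0.42,-0.45],"rot":[0,0,-0.2],"grip":-1},
  {"delta_pos":[-0.2,-0.6,-0.45],"rot":[0,0,-0.3],"grip":-1},
  {"delta_pos":[-0.26,-0.78,-0.45],"rot":[0,0,-0.4],"grip":-1},
  {"delta_pos":[-0.3,-0.95,-0.45],"rot":[0,0,-0.48],"grip":-1},
  {"delta_pos":[-0.3,-0.95,-0.45],"rot":[0,0,-0.48],"grip":-1},
])

```text
time_s: 30.38
tool_pos: [0.584, 0.094, 0.0915]
eef_rot: [[0.942, 0.335, -0.001], [0.335, -0.942, -0.0], [-0.001, -0.0, -1.0]]
contact_force: [0.1, 0.4, -0.7]
grip_width: 0.0206
gripper_force: 10.0
```

```bash
python3 - <<'E'
from h import *
s=bot.sense();print(s["tool_pos"],s["grip_width"],delta([.5431,.2310,.0072],down(np.deg2rad(-70.4))))
E
```

```text
[0.58398244 0.09400768 0.09150615] 0.02060377054347172 [array([ 0.037, -0.714,  0.422]), array([-0.   ,  0.001, -0.001])]
```

Request:
carry_out([
  {"delta_pos":[0.01,-0.1,0],"rot":[0,0,0],"grip":-1},
  {"delta_pos":[0.02,-0.3,0],"rot":[0,0,0],"grip":-1},
  {"delta_pos":[0.03,-0.5,0],"rot":[0,0,0],"grip":-1},
  {"delta_pos":[0.037,-0.65,0],"rot":[0,0,0],"grip":-1},
  {"delta_pos":[0.037,-0.714,0],"rot":[0,0,0],"grip":-1},
  {"delta_pos":[0.037,-0.714,0],"rot":[0,0,0],"grip":-1},
])

```text
time_s: 31.12
tool_pos: [0.5448, 0.2289, 0.0915]
eef_rot: [[0.944, 0.331, -0.0], [0.331, -0.944, -0.0], [-0.0, 0.0, -1.0]]
contact_force: [0.2, 0.3, 0.1]
grip_width: 0.0206
gripper_force: 10.0
```

```bash
python3 - <<'E'
from h import *
s=bot.sense();print(s["tool_pos"],s["grip_width"],delta([.5431,.2310,.0072],down(np.deg2rad(-70.4))))
p,d=imaging.grab_frame("wrist"); cv2.imwrite("pics/w7.png",p)
E
```

```text
[0.54482864 0.22891626 0.09152034] 0.02056328261116882 [array([-0.005, -0.013,  0.422]), array([ 0.   ,  0.   , -0.006])]
```

View pics/w7.png

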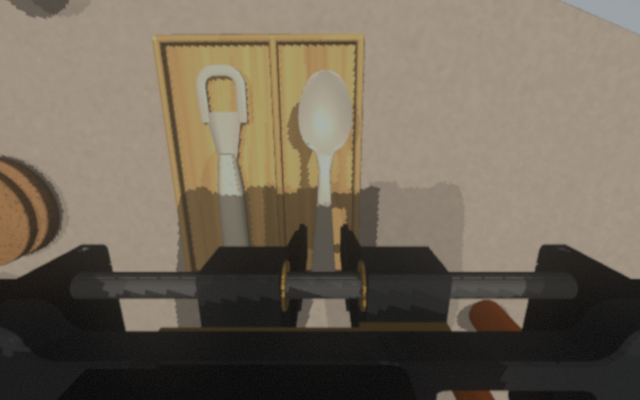

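The spoon hangs centred and aligned over the narrow lane (bowl at (325,110)). The opener lies straight in the wide lane at (222,150). I'll lower it.

Request:
carry_out([
  {"delta_pos":[0,-0.012,0.1],"rot":[0,0,0],"grip":-1},
  {"delta_pos":[0,-0.012,0.23],"rot":[0,0,0],"grip":-1},
  {"delta_pos":[0,-0.012,0.33],"rot":[0,0,0],"grip":-1},
  {"delta_pos":[0,-0.012,0.38],"rot":[0,0,0],"grip":-1},
  {"delta_pos":[0,-0.012,0.405],"rot":[0,0,0],"grip":-1},
  {"delta_pos":[0,-0.012,0.415],"rot":[0,0,0],"grip":-1},
  {"delta_pos":[0,-0.012,0.421],"rot":[0,0,0],"grip":-1},
  {"delta_pos":[0,-0.012,0.421],"rot":[0,0,0],"grip":-1},
  {"delta_pos":[0,-0.012,0.421],"rot":[0,0,0],"grip":-1},
])

```text
time_s: 32.3
tool_pos: [0.5444, 0.231, 0.0077]
eef_rot: [[0.944, 0.33, 0.0], [0.33, -0.944, 0.0], [0.0, 0.0, -1.0]]
contact_force: [-0.2, 0.3, 0.1]
grip_width: 0.0204
gripper_force: 10.0
```

```bash
python3 - <<'E'
from h import *
s=bot.sense();print(s["tool_pos"],s["contact_force"],s["grip_width"])
E
```

```text
[0.54436833 0.23102668 0.00766499] [-0.18475752  0.25018016  0.07742294] 0.020416480877502224
```

About 1 mm of height left. I'll lower that last bit, open a little and rise.

Request:
carry_out([
  {"delta_pos":[0,0,0.003],"rot":[0,0,0],"grip":-1},
  {"delta_pos":[0,0,0.005],"rot":[0,0,0],"grip":-1},
  {"delta_pos":[0,0,0.005],"rot":[0,0,0],"grip":-0.5},
  {"delta_pos":[0,0,0.005],"rot":[0,0,0],"grip":-0.4},
  {"delta_pos":[0,0,0.005],"rot":[0,0,0],"grip":-0.35},
  {"delta_pos":[0,0,0.005],"rot":[0,0,0],"grip":-0.35},
  {"delta_pos":[0,0,-0.1],"rot":[0,0,0],"grip":-0.35},
  {"delta_pos":[0,0,-0.35],"rot":[0,0,0],"grip":-0.35},
  {"delta_pos":[0,0,-0.65],"rot":[0,0,0],"grip":-0.35},
  {"delta_pos":[0,0,-0.95],"rot":[0,0,0],"grip":-0.35},
  {"delta_pos":[0,0,-1],"rot":[0,0,0],"grip":-0.35},
])

```text
time_s: 33.67
tool_pos: [0.5454, 0.2314, 0.2115]
eef_rot: [[0.944, 0.33, 0.006], [0.33, -0.944, 0.002], [0.007, 0.0, -1.0]]
contact_force: [-0.1, -0.3, -0.3]
grip_width: 0.0307
gripper_force: 0.0
```

Request:
carry_out([
  {"delta_pos":[-0.25,0.15,-0.15],"rot":[0,0,0],"grip":-0.35},
  {"delta_pos":[-0.4,0.3,-0.4],"rot":[0,0,0],"grip":-0.35},
  {"delta_pos":[-0.5,0.5,-0.6],"rot":[0,0,0],"grip":-0.35},
  {"delta_pos":[-0.5,0.7,-0.8],"rot":[0,0,0],"grip":-0.35},
  {"delta_pos":[-0.5,0.9,-0.8],"rot":[0,0,0],"grip":-0.35},
  {"delta_pos":[-0.5,0.9,-0.8],"rot":[0,0,0],"grip":-0.35},
  {"delta_pos":[-0.5,0.9,-0.8],"rot":[0,0,0],"grip":-0.35},
])

```text
time_s: 34.55
tool_pos: [0.509, 0.0283, 0.3664]
eef_rot: [[0.944, 0.33, -0.002], [0.33, -0.944, 0.0], [-0.002, -0.001, -1.0]]
contact_force: [0.0, -0.2, -0.4]
grip_width: 0.031
gripper_force: 0.0
```

```bash
python3 - <<'E'
from h import *
print(bot.sense()["tool_pos"])
p,d=imaging.grab_frame("wrist"); q,e=imaging.grab_frame("side")
cv2.imwrite("pics/w8.png",np.vstack([cv2.resize(p[:260],(700,284)),cv2.resize(q[110:310,220:400],None,fx=1.5,fy=1.5,interpolation=2)[:, :].copy() if 0 else cv2.resize(q[110:310,160:400],(700,310))]))
E
```

```text
[0.50904183 0.02831131 0.36637918]
```

View pics/w8.png

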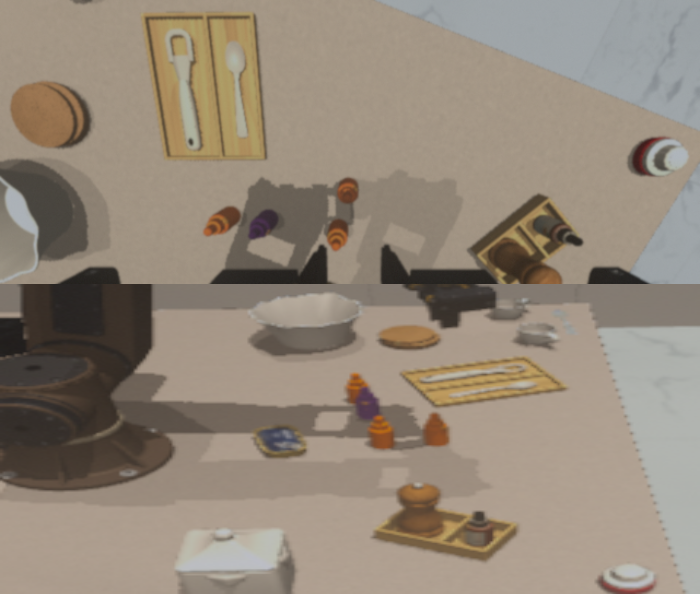

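All four are placed: the opener at (185,90) and spoon at (236,90) lie along their lanes, and the mill and dropper bottle stand in their bays. The look-alikes, cup and timer are unmoved.

```bash
python3 -c "
from cell import bot
print(bot.hand_in())"
```

```text
the job is handed in; nothing more can be done
None
```

I handed the job in at about 35 s on the robot's clock: the pepper mill and dropper bottle stand in their caddy bays, the opener and the bowl-up teaspoon lie along their tray lanes, and the cup and timer were left alone.

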